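# Load the last fruit jar behind the lip of a spring-pusher lane

## Task

Refill the orange-fruit lane of the spring-pusher shelf: take the loose lid off the delivery box and set it down right way up on the counter, take out the orange-capped fruit jar (its body sits in a snug pocket, so only its cap can be taken there) and load it in front of the jar already in the lane, pressing that jar and its spring pusher back and setting the new one down behind the clear front lip. The jars are glass: never drop one or force it against the lip; finish with both standing upright in the lane, the new one against the lip, and leave the white-capped jar, the tubs and the price card as they are.

Things in the scene. Friction and masses are not known exactly. Their poses are not given: they have to be found in the camera images.
- rack: White shelf deck on the counter, fixed, 290 mm wide (its y), carrying three pusher lanes side by side, 94 mm apart; the one to fill may be any of them. Origin: on the counter, below the middle lane's lip; x runs away from the lips to the back; the deck reaches from x = -21 to 161 mm, 20 mm high.
- lane: The lane to fill (orange line on its lip, one jar in it; the green-lined others hold a tub each), fixed. Origin: mid-width, at the inner face of its front lip, on its underside, 20 mm above the counter; x level, from the lip to the back end, y across, z up. Lane floor at z = 4 mm. Clear side walls 68 mm apart inside, 28 mm above the floor.
- lane_stop (a point): Middle of the face of the rubber bumper on the black post at the back end of that lane: at lane x = 131 mm, 24 mm wide, from 66 to 86 mm above the lane floor. A jar pushed back ends against it, so two jars (124 mm) have only 7 mm of play between bumper and lip.
- lane_lip: Clear front lip of that lane, fixed: 4 mm thick (lane x from -4 to 0), 74 mm wide, its top 32 mm above the lane floor, marked by an orange line. Its axes and origin are the lane's.
- pusher (a joint): Red spring pusher of that lane, a paddle 52 mm wide, from 1 to 56 mm above the lane floor, behind the jar. Value in m: its front face is at lane x = 4 mm + value; 0.058 at the start, 0.12 with two jars, 0.131 the most. Its spring presses the jars to the lip with about 10 N; the jar's own rubbing on the floor adds some 2 to 5 N to a push.
- jar_old: Glass fruit jar already in the lane, standing against the lip, the same as jar_new. Origin: centre of its underside, z up. To be pressed back until it stands behind the new one.
- jar_new: Glass fruit jar to load, orange, orange cap, about 0.3 kg: straight round body 62 mm in diameter, 80 mm high; cap 58 mm in diameter, from 84 mm to the top at 100 mm. Origin: centre of its underside, z up. Stands in either pocket of the box. Held by the cap alone it swings in the fingers under the push that the spring needs; held round the body it stays firm.
- jar_other: Glass jar of green fruit with a white cap, of the same size, in the other pocket of the box. Origin: centre of its underside. Leave it there.
- case: Grey foam delivery box, fixed, 176 (its x) by 112 (its y) mm, shoulder 70 mm high where the lid sits; inside that a block 158 by 94 mm rises to 88 mm, with two round pockets, 66 mm wide, 76 mm deep, at x = -36 and +36 mm: pocket floor 12 mm above the counter, so a jar stands 24 mm proud. Origin: centre of its underside, z up.
- lid: Loose blue lid of the box, 0.14 kg, an upturned tray 176 (x) by 112 (y) mm, walls 6 mm thick, 48 mm deep inside, 58 mm high without its handle, 84 with it. It must rise 50 mm to clear the jars. Origin: centre of its open lower edge, which sits on the box shoulder and, set down, on the counter; axes as the box's.
- lid_grip (a point): Middle of the black handle on the lid, 74 mm above the lid's lower edge: a bar 16 mm thick (lid y), 84 mm long (lid x), its top 26 mm above the lid's top plate, solid under its middle.
- tub_b: Low white dip tub with green lid, 62 mm in diameter, 48 mm high, loose, standing in another lane against its lip. Origin: centre of its underside. Leave alone.
- tub_c: Low white dip tub with yellow lid, 62 mm in diameter, 48 mm high, loose, standing in another lane against its lip. Origin: centre of its underside. Leave alone.
- price_card: Small price card on a steel stand, foot 40 by 60 mm, card 74 mm wide, 85 mm high over all, loose on the counter. Origin: centre of its underside. Leave alone.

How it is judged:
By the outcome, as a careful person would: the job done as asked, in the order asked, and still so for the second after the job is handed in, with the robot touching nothing.
It also fails if it takes over 67 s, if anything falls off the work surface, if the arm or the gripper's body presses on something with over 40 N, if the wrist force passes 120 N, or if a joint passes its speed limit or range.

## Robot

A 6-joint arm with a two-finger parallel gripper is mounted at the origin on the work surface. World frame = base frame: x ahead of the robot, y to its left, z up, the work surface at z = 0. Lengths are in m, angles in degrees, forces in N, time in s.
With the tool pointing down it reaches from about 0.35 to 0.875 m from the base axis. Payload 4.2 kg.
Tool frame: the origin (TCP) lies midway between the tips of the shut fingers; the grasp point (between the pads) lies 19 mm behind it; z points along the fingers, y is the direction in which the jaws open and shut (so a half turn about z gives the same grasp; the last joint's range is limited). The gripper opens to 87 mm and grips with 3 to 60 N. Pads are 19 mm wide; open, the fingers measure 117 mm over their backs; the gripper's body (75 mm by 190 mm) begins 51 mm behind the grasp point.
Start: joints at [-51.761, 22.042, 0.453, 0, -68.411, -14.817], TCP at [0.248, -0.573, 0.223] pointing down, gripper open.
Joint ranges: [-179.83, 179.83], [-69.29, 118.12], [-61.27, 80.66], [-181.25, 117.63], [-171.15, -9.14], [-177.46, 177.46]. Speed limits (degrees/s): [159.86, 159.86, 180, 180, 180, 180].

## Interface

Orientations are given as a 3x3 rotation matrix whose columns are the frame's x, y, z axes.
In Python, from station import r gives the robot as it stands.
- The arm moves only by the tool play_rows, never from a script. Its argument "commands" is a list that holds one entry, the list of rows, each a list of 7 numbers: the shift along the world's x, y, z in m, then the turn, a rotation vector about the world's x, y, z in rad, then the closure, from 0 (fully open) to 1 (shut). A call has 1 to 5 rows; each row is the pose to reach, as a shift and turn from the pose commanded when the call began; what a row does not reach only later rows make up. A row lasts 1/10 s, in which the tool goes at most 50 mm and 8.59 degrees, less where a joint would pass 70% of its speed; a pose out of reach is approached as far as the arm can. A call with a gripper value outside its range is refused whole. The fingers move at their own pace and stop on an object; the grip force is fixed at half the most. Time passes only in rows, so rows that repeat a pose let the fingers close. It gives the time, the measured TCP pose, the force and the opening at its end, in the units of the state.
- r.sense(): the state, without advancing time (a new reading comes with each control period).
- r.capture(name): name is "side" or "top"; returns a dict with "image" (420x560x3 uint8, red, green, blue), "range_z" (420x560 float32, m along the optical axis (not along the pixel's ray), 0 where there is no reading), "intrinsics" (3x3 intrinsics, pixels), "k1" (the pictures are not rectified: a ray, as slopes to the right and down, at radius r is drawn at 1 + k1 r^2 times it, then the intrinsics apply), "extrinsics" (4x4, takes a point from camera to world coordinates). Camera axes: x right, y up, looking along -z (the intrinsics and any distortion apply to the point x, -y, -z); pixel columns grow to the right and rows downward; lengths in m; the calibration is good to about 2 mm. A picture is of the moment at which its call begins.
- r.finish_job(): hands the job in, once; it reports no verdict.
The state is a dict: "time_s": time; "joints": joint angles; "joint_velocities": joint speeds; "effort": joint torques, N m; "tcp_pos": TCP position; "ee_rot": TCP orientation; "wrist_force": force on the tool from outside, world axes, zero at the start; "moment": the same for the moment, N m; "gripper_width": opening from 0.0 (shut) to 1.0 (fully open).
Only numpy, scipy, OpenCV 4.12 (cv2) and the standard library are available. Lean on these libraries where they do the work, as an engineer would, in place of code of your own. Each camera call takes 0.05 s, during which the arm holds its last target. There are 200 camera calls.

## Working session

There is one attempt and no reset: what is moved stays moved. The work goes in short steps, Python scripts to look and compute and a tool call to move; the robot and the scene stay as the last step left them, time stands still between calls to the robot, and variables do not carry over. Pictures are saved under pics/ and viewed, about 8 in all and at most 12, crops included, and the job is handed in when it is done.

Besides the shell and the picture viewer there is one more tool, called after "Request:" in YAML: its name, and indented under it one key for each argument. play_rows: Moves the arm, as the interface text tells. Its arguments: {"type":"object","properties":{"commands":{"type":"array","items":{"type":"array","items":{"type":"array","items":{"type":"number"}}}}},"required":["commands"]}

```bash
mkdir -p pics; ls
cat > h.py <<'E'
import numpy as np, cv2
from station import r
def cap(n):
    c=r.capture(n); c['name']=n; return c
def save(c,f): cv2.imwrite('pics/'+f, cv2.cvtColor(c['image'],cv2.COLOR_RGB2BGR))
def rays(c,uv):
    uv=np.asarray(uv,float).reshape(-1,2); K=c['intrinsics']
    d=np.stack([(uv[:,0]-K[0,2])/K[0,0],(uv[:,1]-K[1,2])/K[1,1]],1); s=d.copy()
    for _ in range(20): s=d/(1+c['k1']*(s**2).sum(1,keepdims=True))
    v=np.stack([s[:,0],-s[:,1],-np.ones(len(s))],1)
    T=c['extrinsics']; return T[:3,3],v@T[:3,:3].T
def onz(c,uv,z):
    o,d=rays(c,uv); return o+d*((z-o[2])/d[:,2])[:,None]
def deep(c,uv):
    uv=np.asarray(uv).reshape(-1,2).astype(int); o,d=rays(c,uv)
    return o+d*c['range_z'][uv[:,1],uv[:,0]][:,None]
def cloud(c):
    v,u=np.mgrid[0:420,0:560]; return deep(c,np.stack([u.ravel(),v.ravel()],1)).reshape(420,560,3)
E
python3 - <<'E'
from h import *
for n in('side','top'):
    c=cap(n); save(c,n+'0.png'); print(n,c['extrinsics'].round(3).tolist(),c['intrinsics'].round(1).tolist(),c['k1'])
    np.save(n+'0.npy',c,allow_pickle=True)
print(r.sense())
E
```

```text
pics
side [[-0.992, 0.073, -0.103, 0.457], [-0.126, -0.571, 0.811, 0.751], [0.0, 0.818, 0.576, 0.647], [0.0, 0.0, 0.0, 1.0]] [[433.3, 0.0, 281.5], [0.0, 433.3, 214.1], [0.0, 0.0, 1.0]] 0.043196804919969745
top [[-0.17, 0.965, -0.202, 0.324], [-0.986, -0.167, 0.029, 0.016], [-0.006, 0.204, 0.979, 1.226], [0.0, 0.0, 0.0, 1.0]] [[541.0, 0.0, 279.9], [0.0, 541.0, 212.1], [0.0, 0.0, 1.0]] 0.037192901233474254
{'time_s': 0.1, 'joints': array([-5.17622776e+01,  2.20856047e+01,  3.87745083e-01, -2.27812174e-02,
       -6.84103629e+01, -1.48166586e+01]), 'joint_velocities': array([ 0.02103593, -0.04992081,  0.12257839,  0.12586618,  0.02072287,
       -0.04616927]), 'effort': array([-1.52588809e-04, -3.91691279e+01,  1.87934124e+01,  4.23192412e+00,
        1.34620062e-02, -6.94277446e-05]), 'tcp_pos': array([ 0.24822526, -0.57301731,  0.22158439]), 'ee_rot': array([[-9.17666785e-01, -3.97349845e-01, -8.78643138e-04],
       [-3.97350797e-01,  9.17665196e-01,  1.71239017e-03],
       [ 1.25882257e-04,  1.92053314e-03, -9.99998148e-01]]), 'wrist_force': array([ 0.6800556 , -0.17474406,  0.24906222]), 'moment': array([ 0.01027084,  0.01585345, -0.02757983]), 'gripper_width': 0.9990380718922562}
```

View pics/top0.png

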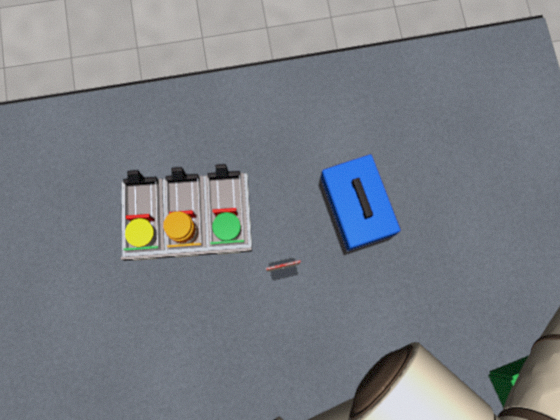

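View pics/side0.png

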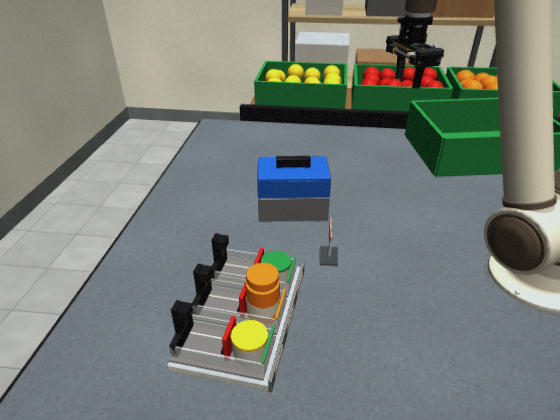

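The top view shows the lanes: yellow (139,232), orange (180,226, the middle one) and green (226,226). It also shows the blue lid at (361,203) with its black handle, and the card at (284,268). The side view agrees: lid handle (293,161), orange jar (263,284).

```bash
cat > m.py <<'E'
from h import *
def masks(c):
    h=cv2.cvtColor(c['image'],cv2.COLOR_RGB2HSV); H,S,V=[h[...,i].astype(int) for i in range(3)]
    return dict(blue=(H>105)&(H<125)&(S>150)&(V>60),orange=(H>9)&(H<21)&(S>180)&(V>90),yellow=(H>26)&(H<33)&(S>180),green=(H>50)&(H<75)&(S>130),red=((H<5)|(H>175))&(S>180)&(V>80),black=(V<45),white=(S<40)&(V>170))
def rect(P): # min area rect of xy points
    (cx,cy),(w,h),a=cv2.minAreaRect((P[:,:2]*1000).astype(np.float32)); return round(cx,1),round(cy,1),round(w,1),round(h,1),round(a,1)
E
python3 - <<'E'
from m import *
for n in('top','side'):
    c=np.load(n+'0.npy',allow_pickle=True).item(); X=cloud(c); m=masks(c); print(n)
    inb=(X[...,0]>.3)&(X[...,0]<.9)&(abs(X[...,1])<.5)&(X[...,2]>.004)&(c['range_z']>0)
    b=m['blue']&inb; z=X[b][:,2]; zt=np.percentile(z,60 if n=='top' else 95); t=b&(abs(X[...,2]-zt)<.006); print(' lidtop z',zt.round(4),rect(X[t]))
    cb=X[t].mean(0)
    k=m['black']&inb&(np.hypot(X[...,0]-cb[0],X[...,1]-cb[1])<.07)&(X[...,2]>.13); P=X[k]; print(' handle',len(P),np.percentile(P[:,2],[5,50,95]).round(4),rect(P[P[:,2]>np.percentile(P[:,2],40)-.004]))
    for q in('orange','yellow','green'):
        k=m[q]&inb&(X[...,1]>0); zz=X[k][:,2]
        nl,lab,st,ce=cv2.connectedComponentsWithStats(k.astype(np.uint8))
        for i in range(1,nl):
            if st[i,4]>25:
                P=X[lab==i]; zt=np.percentile(P[:,2],90); T=P[abs(P[:,2]-zt)<.005]; print(' ',q,st[i].tolist(),'z',np.percentile(P[:,2],[5,50,95]).round(4),rect(T))
    k=m['white']&inb&(X[...,1]>0)&(X[...,2]<.04); P=X[k]; print(' white',len(P),np.percentile(P[:,2],[5,50,95]).round(4),rect(P))
    k=inb&(X[...,1]>.0)&(X[...,1]<.5)&(X[...,2]>.012)&(X[...,2]<.03)&(X[...,0]<.75); print(' deck',k.sum(),rect(X[k]))
    k=m['black']&inb&(X[...,1]>.03); nl,lab,st,ce=cv2.connectedComponentsWithStats(k.astype(np.uint8))
    for i in range(1,nl):
        if st[i,4]>30: P=X[lab==i]; print('  post',P.mean(0).round(3),P[:,2].max().round(3),rect(P))
E
```

```text
top
 lidtop z 0.1282 (547.9, -185.5, 176.5, 112.9, 8.8)
 handle 42 [0.1492 0.1531 0.1565] (544.2, -179.3, 78.6, 9.3, 14.4)
  orange [168, 212, 27, 31, 176] z [0.0819 0.1053 0.1258] (554.8, 190.0, 33.6, 56.3, 53.6)
  yellow [126, 219, 28, 27, 600] z [0.0688 0.0724 0.0761] (570.4, 289.1, 57.5, 57.9, 80.7)
  green [213, 213, 30, 30, 617] z [0.0643 0.0722 0.076 ] (552.1, 102.6, 59.6, 56.9, 24.3)
  green [125, 247, 32, 3, 42] z [0.0543 0.0567 0.0607] (538.3, 292.9, 67.2, 3.0, 83.1)
 white 2464 [0.0175 0.0229 0.0325] (600.4, 193.9, 290.0, 178.9, 84.5)
 deck 5103 (568.9, 167.2, 348.8, 240.8, 84.2)
  post [0.663 0.091 0.092] 0.117 (662.7, 92.4, 25.2, 61.6, 5.2)
  post [0.672 0.183 0.092] 0.115 (671.2, 185.9, 24.0, 60.5, 4.6)
  post [0.682 0.276 0.093] 0.116 (681.5, 280.1, 25.7, 62.6, 2.8)
side
 lidtop z 0.1273 (547.8, -186.2, 176.5, 112.5, 7.5)
 handle 298 [0.1313 0.1434 0.1525] (548.2, -186.8, 78.6, 18.0, 10.1)
  orange [246, 263, 34, 45, 1307] z [0.0745 0.1147 0.1234] (562.2, 197.2, 56.0, 56.1, 45.5)
  orange [274, 289, 12, 30, 74] z [0.053  0.0548 0.0564] (529.9, 197.6, 72.9, 4.9, 83.7)
  yellow [231, 320, 37, 30, 849] z [0.0694 0.071  0.0726] (570.4, 287.8, 59.2, 59.9, 32.3)
  green [261, 251, 35, 31, 453] z [0.0547 0.07   0.0718] (549.3, 95.5, 51.3, 61.0, 58.8)
  green [261, 327, 14, 36, 101] z [0.0539 0.0556 0.057 ] (538.8, 291.1, 72.3, 4.9, 84.6)
 white 1049 [0.0169 0.0189 0.0238] (600.3, 191.9, 289.6, 181.0, 84.1)
 deck 4470 (600.6, 191.8, 290.4, 182.3, 84.2)
  post [0.679 0.202 0.076] 0.113 (675.2, 185.3, 258.2, 28.7, 84.5)
```

Both cameras agree to about 2 mm. The lid centre is (0.548,-0.186) with a plate top of 0.128 m and a yaw of about 8°. The rack yaw is about -5.85°, and the lane origin is about (0.531,0.199). Next I move above the lid handle.

Request:
play_rows:
  commands:
    - [[0.03, 0.0385, 0.006, 0, 0, -0.05, 0], [0.06, 0.077, 0.012, 0, 0, -0.1, 0], [0.09, 0.1155, 0.018, 0, 0, -0.15, 0], [0.12, 0.154, 0.018, 0, 0, -0.2, 0], [0.15, 0.1925, 0.018, 0, 0, -0.265, 0]]

```text
time_s: 0.6
tcp_pos: [0.3992, -0.3792, 0.2405]
ee_rot: [[-0.99, -0.141, 0.0], [-0.141, 0.99, 0.0], [-0.0, 0.0, -1.0]]
wrist_force: [0.9, -0.2, 0.9]
gripper_width: 1.002
```

Request:
play_rows:
  commands:
    - [[0.03, 0.0385, 0, 0, 0, 0, 0], [0.06, 0.077, -0.005, 0, 0, 0, 0], [0.09, 0.1155, -0.01, 0, 0, 0, 0], [0.12, 0.154, -0.015, 0, 0, 0, 0], [0.15, 0.1945, -0.02, 0, 0, 0, 0]]

```text
time_s: 1.1
tcp_pos: [0.5488, -0.1852, 0.2201]
ee_rot: [[-0.99, -0.143, -0.001], [-0.143, 0.99, 0.0], [0.001, 0.0, -1.0]]
wrist_force: [1.0, -0.8, -0.1]
gripper_width: 1.001
```

Request:
play_rows:
  commands:
    - [[0, 0, -0.02, 0, 0, 0, 0], [0, 0, -0.03, 0, 0, 0, 0]]

```text
time_s: 1.3
tcp_pos: [0.5477, -0.1853, 0.1884]
ee_rot: [[-0.989, -0.145, -0.004], [-0.145, 0.989, 0.001], [0.003, 0.002, -1.0]]
wrist_force: [-0.3, -0.4, -0.1]
gripper_width: 0.997
```

Request:
play_rows:
  commands:
    - [[0, 0, -0.02, 0, 0, 0, 0], [0, 0, -0.04, 0, 0, 0, 0], [0, 0, -0.056, 0, 0, 0, 0], [0, 0, -0.056, 0, 0, 0, 0], [0, 0, -0.056, 0, 0, 0, 1]]

```text
time_s: 1.8
tcp_pos: [0.5478, -0.1879, 0.1348]
ee_rot: [[-0.99, -0.142, -0.001], [-0.142, 0.99, -0.0], [0.001, -0.0, -1.0]]
wrist_force: [0.3, 0.1, 0.2]
gripper_width: 0.965
```

Request:
play_rows:
  commands:
    - [[0, 0, 0, 0, 0, 0, 1], [0, 0, 0, 0, 0, 0, 1], [0, 0, 0, 0, 0, 0, 1], [0, 0, 0, 0, 0, 0, 1], [0, 0, 0, 0, 0, 0, 1]]

```text
time_s: 2.3
tcp_pos: [0.5481, -0.187, 0.1348]
ee_rot: [[-0.99, -0.143, 0.0], [-0.143, 0.99, -0.0], [-0.0, -0.0, -1.0]]
wrist_force: [0.2, -0.6, 0.1]
gripper_width: 0.537
```

Request:
play_rows:
  commands:
    - [[0, 0, 0.0, 0, 0, 0, 1], [0, 0, 0.01, 0, 0, 0, 1], [0, 0, 0.02, 0, 0, 0, 1], [0, 0, 0.03, 0, 0, 0, 1], [0, 0, 0.04, 0, 0, 0, 1]]

```text
time_s: 2.8
tcp_pos: [0.5484, -0.187, 0.1761]
ee_rot: [[-0.99, -0.143, 0.001], [-0.143, 0.99, -0.0], [-0.001, -0.0, -1.0]]
wrist_force: [-0.0, -0.1, 0.2]
gripper_width: 0.087
```

The fingers close slowly (about 0.09 of the range per row), so the lift came too early. They closed above the handle. I'll open and repeat with more closing time.

Request:
play_rows:
  commands:
    - [[0, 0, 0.01, 0, 0, 0, 0.5], [0, 0, 0.01, 0, 0, 0, 0.5], [0, 0, 0.01, 0, 0, 0, 0.5], [0, 0, 0.01, 0, 0, 0, 0.5], [0, 0, 0.01, 0, 0, 0, 0.5]]

```text
time_s: 3.3
tcp_pos: [0.5477, -0.1869, 0.184]
ee_rot: [[-0.99, -0.143, -0.001], [-0.143, 0.99, 0.0], [0.001, 0.0, -1.0]]
wrist_force: [0.6, -0.4, -0.5]
gripper_width: 0.443
```

Run:
```python
from m import *
print(r.sense()['gripper_width'],r.sense()['tcp_pos'])
c=cap('side'); X=cloud(c); m=masks(c)
t=m['blue']&(abs(X[...,2]-.1275)<.006)&(X[...,0]>.4); print(rect(X[t]))
```

```text
0.44339863262699386 [ 0.5477222  -0.18692214  0.18397472]
(548.1, -188.6, 175.2, 116.2, 8.1)
```

Request:
play_rows:
  commands:
    - [[0, 0, -0.017, 0, 0, 0, 0.5], [0, 0, -0.034, 0, 0, 0, 0.5], [0, 0, -0.05, 0, 0, 0, 0.5], [0, 0, -0.052, 0, 0, 0, 0.5], [0, 0, -0.052, 0, 0, 0, 1]]

```text
time_s: 3.85
tcp_pos: [0.5479, -0.1871, 0.1323]
ee_rot: [[-0.99, -0.143, -0.001], [-0.143, 0.99, -0.0], [0.001, -0.0, -1.0]]
wrist_force: [0.5, 0.3, 0.9]
gripper_width: 0.467
```

Request:
play_rows:
  commands:
    - [[0, 0, 0, 0, 0, 0, 1], [0, 0, 0, 0, 0, 0, 1], [0, 0, 0, 0, 0, 0, 1], [0, 0, 0, 0, 0, 0, 1], [0, 0, 0, 0, 0, 0, 1]]

```text
time_s: 4.35
tcp_pos: [0.5485, -0.1872, 0.1334]
ee_rot: [[-0.99, -0.144, 0.001], [-0.144, 0.99, -0.0], [-0.001, -0.001, -1.0]]
wrist_force: [-0.3, -0.2, 2.6]
gripper_width: 0.181
```

Request:
play_rows:
  commands:
    - [[0, 0, 0, 0, 0, 0, 1], [0, 0, 0, 0, 0, 0, 1]]

```text
time_s: 4.55
tcp_pos: [0.5485, -0.1872, 0.1334]
ee_rot: [[-0.99, -0.144, 0.001], [-0.144, 0.99, -0.001], [-0.001, -0.001, -1.0]]
wrist_force: [0.4, -0.4, 4.5]
gripper_width: 0.176
```

Gripped (15.5 mm). Lifting, carrying sideways and lowering to just above the counter.

Request:
play_rows:
  commands:
    - [[0, 0, 0.006, 0, 0, 0, 1], [0, 0, 0.02, 0, 0, 0, 1], [0, 0, 0.035, 0, 0, 0, 1], [0, 0, 0.05, 0, 0, 0, 1], [0, 0, 0.065, 0, 0, 0, 1]]

```text
time_s: 5.05
tcp_pos: [0.5474, -0.1866, 0.1973]
ee_rot: [[-0.99, -0.143, -0.002], [-0.143, 0.99, 0.001], [0.002, 0.001, -1.0]]
wrist_force: [-0.2, -0.7, -1.7]
gripper_width: 0.179
```

Request:
play_rows:
  commands:
    - [[-0.002, -0.018, 0.002, 0, 0, 0, 1], [-0.008, -0.054, 0.002, 0, 0, 0, 1], [-0.016, -0.095, 0.002, 0, 0, 0, 1], [-0.023, -0.135, 0.0, 0, 0, 0, 1], [-0.028, -0.17, 0, 0, 0, 0, 1]]

```text
time_s: 5.55
tcp_pos: [0.5189, -0.3581, 0.1965]
ee_rot: [[-0.99, -0.142, -0.002], [-0.142, 0.99, 0.002], [0.002, 0.002, -1.0]]
wrist_force: [0.8, 0.7, -0.9]
gripper_width: 0.178
```

Request:
play_rows:
  commands:
    - [[0, -0.015, -0.02, 0, 0, 0, 1], [0, -0.015, -0.05, 0, 0, 0, 1], [0, -0.015, -0.08, 0, 0, 0, 1], [0, -0.015, -0.105, 0, 0, 0, 1], [0, -0.015, -0.12, 0, 0, 0, 1]]

```text
time_s: 6.05
tcp_pos: [0.5181, -0.371, 0.0741]
ee_rot: [[-0.99, -0.142, -0.005], [-0.142, 0.99, 0.003], [0.005, 0.004, -1.0]]
wrist_force: [-0.8, 0.3, -1.6]
gripper_width: 0.18
```

Run:
```python
from m import *
print(r.sense()['tcp_pos'],r.sense()['wrist_force'])
for n in('top','side'):
    c=cap(n); X=cloud(c); m=masks(c); save(c,n+'1.png')
    t=m['blue']&(X[...,0]>.4)&(X[...,2]<.2)&(X[...,1]<-.2); z=X[t][:,2]; zt=np.percentile(z,70); print(n,'lid plate',zt.round(4),rect(X[t&(abs(X[...,2]-zt)<.006)]))
    inb=(X[...,1]<-.1)&(X[...,1]>-.27)&(X[...,0]>.4)&(X[...,0]<.7)&(X[...,2]>.09)&(X[...,2]<.125)
    h=cv2.cvtColor(c['image'],cv2.COLOR_RGB2HSV)
    for q,k in(('orange',m['orange']),('white',(h[...,1]<45)&(h[...,2]>140))):
        P=X[k&inb]; 
        if len(P)>10: zt=np.percentile(P[:,2],60); print(' ',q,len(P),zt.round(4),rect(P[abs(P[:,2]-zt)<.005]))
```

```text
[ 0.5180784  -0.37095376  0.07410529] [-0.80681587  0.25902086 -1.62138121]
top lid plate 0.0699 (510.1, -386.0, 161.8, 84.8, 3.6)
  orange 262 0.1109 (583.1, -179.5, 55.6, 54.7, 77.8)
  white 501 0.1116 (515.7, -180.4, 34.4, 55.6, 71.9)
side lid plate 0.0649 (517.3, -367.0, 173.7, 117.6, 9.0)
  orange 340 0.1093 (583.1, -181.6, 52.4, 54.6, 8.4)
  white 246 0.1098 (512.9, -193.5, 57.6, 55.4, 60.9)
```

View pics/side1.png

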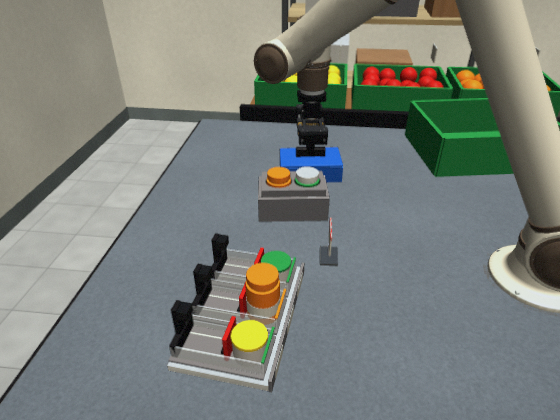

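The side view shows the lid hanging upright just over the counter (310,165), with the orange cap at (279,176) and the white cap at (307,176) in the open box. The orange jar is at (0.583,-0.181), top 0.110–0.112 m, and matches the expected pocket position. Setting the lid down.

Request:
play_rows:
  commands:
    - [[0, 0, -0.004, 0, 0, 0, 1], [0, 0, -0.007, 0, 0, 0, 1], [0, 0, -0.009, 0, 0, 0, 1], [0, 0, -0.0105, 0, 0, 0, 1], [0, 0, -0.0105, 0, 0, 0, 1]]

```text
time_s: 6.65
tcp_pos: [0.5201, -0.372, 0.0674]
ee_rot: [[-0.99, -0.143, 0.0], [-0.143, 0.99, -0.0], [-0.0, -0.0, -1.0]]
wrist_force: [0.1, -0.5, -1.7]
gripper_width: 0.178
```

Request:
play_rows:
  commands:
    - [[0, 0, -0.002, 0, 0, 0, 1], [0, 0, -0.003, 0, 0, 0, 1], [0, 0, -0.004, 0, 0, 0, 1], [0, 0, -0.0045, 0, 0, 0, 1], [0, 0, -0.0045, 0, 0, 0, 1]]

```text
time_s: 7.15
tcp_pos: [0.5201, -0.3719, 0.0634]
ee_rot: [[-0.99, -0.144, 0.0], [-0.144, 0.99, -0.0], [-0.0, -0.0, -1.0]]
wrist_force: [-1.3, 2.4, 5.0]
gripper_width: 0.179
```

Request:
play_rows:
  commands:
    - [[0, 0, 0.0015, 0, 0, 0, 0.4], [0, 0, 0.0015, 0, 0, 0, 0.0], [0, 0, 0.0015, 0, 0, 0, 0.0], [0, 0, 0.0015, 0, 0, 0, 0.0], [0, 0, 0.015, 0, 0, 0, 0.0]]

```text
time_s: 7.65
tcp_pos: [0.5187, -0.3713, 0.0759]
ee_rot: [[-0.99, -0.143, -0.004], [-0.143, 0.99, 0.002], [0.004, 0.003, -1.0]]
wrist_force: [0.0, -0.5, -0.1]
gripper_width: 0.549
```

Request:
play_rows:
  commands:
    - [[0, 0, 0.03, 0, 0, 0, 0], [0, 0, 0.06, 0, 0, 0, 0], [0, 0, 0.095, 0, 0, 0, 0], [0.01, 0.03, 0.11, 0, 0, 0, 0], [0.022, 0.065, 0.11, 0, 0, 0, 0]]

```text
time_s: 8.15
tcp_pos: [0.5437, -0.3081, 0.1924]
ee_rot: [[-0.99, -0.141, 0.008], [-0.141, 0.99, -0.003], [-0.007, -0.004, -1.0]]
wrist_force: [1.6, 0.3, -0.6]
gripper_width: 0.965
```

Request:
play_rows:
  commands:
    - [[0.014, 0.042, 0, 0, 0, 0, 0], [0.028, 0.084, 0, 0, 0, 0, 0], [0.041, 0.115, -0.01, 0, 0, 0, 0], [0.041, 0.126, -0.02, 0, 0, 0, 0], [0.041, 0.126, -0.02, 0, 0, 0, 0]]

```text
time_s: 8.65
tcp_pos: [0.5823, -0.1795, 0.1667]
ee_rot: [[-0.989, -0.145, -0.003], [-0.146, 0.989, 0.001], [0.003, 0.001, -1.0]]
wrist_force: [0.3, -0.1, -0.0]
gripper_width: 0.999
```

Run:
```python
from m import *
s=r.sense();print(s['tcp_pos'],s['gripper_width'],s['time_s'])
c=cap('side'); X=cloud(c); m=masks(c); save(c,'side2.png')
t=m['blue']&(X[...,0]>.4)&(X[...,2]<.2)&(X[...,1]<-.2); z=X[t][:,2]; zt=np.percentile(z,80); print('lid plate',zt.round(4),rect(X[t&(abs(X[...,2]-zt)<.006)]))
k=m['orange']&(X[...,1]<-.1)&(X[...,1]>-.27)&(X[...,2]>.1); print(k.sum(),rect(X[k]),X[k][:,2].max())
```

```text
[ 0.58226345 -0.17949231  0.16670318] 0.9994199658869458 8.65
lid plate 0.0568 (518.6, -367.7, 174.4, 109.7, 7.5)
266 (583.2, -182.1, 52.5, 56.7, 8.1) 0.11202517005074997
```

The lid rests at 58 mm plate height, right way up. Going down on the orange cap.

Request:
play_rows:
  commands:
    - [[0.001, -0.002, -0.02, 0, 0, 0, 0], [0.001, -0.002, -0.04, 0, 0, 0, 0], [0.001, -0.002, -0.06, 0, 0, 0, 0], [0.001, -0.002, -0.07, 0, 0, 0, 0], [0.001, -0.002, -0.07, 0, 0, 0, 0]]

```text
time_s: 9.2
tcp_pos: [0.583, -0.1842, 0.0966]
ee_rot: [[-0.99, -0.142, -0.003], [-0.142, 0.99, 0.0], [0.003, 0.0, -1.0]]
wrist_force: [0.8, -0.6, 0.8]
gripper_width: 0.999
```

Request:
play_rows:
  commands:
    - [[0, 0.0025, -0.003, 0, 0, 0, 0], [0, 0.0025, -0.0045, 0, 0, 0, 0], [0, 0.0025, -0.0045, 0, 0, 0, 1], [0, 0.0025, -0.0045, 0, 0, 0, 1], [0, 0.0025, -0.0045, 0, 0, 0, 1]]

```text
time_s: 9.7
tcp_pos: [0.5843, -0.1804, 0.0936]
ee_rot: [[-0.99, -0.143, 0.001], [-0.143, 0.99, -0.0], [-0.001, -0.0, -1.0]]
wrist_force: [-0.1, 0.8, 0.0]
gripper_width: 0.811
```

Request:
play_rows:
  commands:
    - [[0, 0, 0, 0, 0, 0, 1], [0, 0, 0, 0, 0, 0, 1], [0, 0, 0, 0, 0, 0, 1], [0, 0, 0, 0, 0, 0, 1], [0, 0, 0, 0, 0, 0, 1]]

```text
time_s: 10.2
tcp_pos: [0.5848, -0.1812, 0.094]
ee_rot: [[-0.99, -0.144, 0.002], [-0.144, 0.99, -0.001], [-0.002, -0.001, -1.0]]
wrist_force: [0.4, -3.4, 4.5]
gripper_width: 0.659
```

Request:
play_rows:
  commands:
    - [[0, 0, 0.005, 0, 0, 0, 1], [0, 0, 0.015, 0, 0, 0, 1], [0, 0, 0.025, 0, 0, 0, 1], [0, 0, 0.035, 0, 0, 0, 1], [0, 0, 0.045, 0, 0, 0, 1]]

```text
time_s: 10.7
tcp_pos: [0.5831, -0.1801, 0.1368]
ee_rot: [[-0.99, -0.143, -0.003], [-0.143, 0.99, 0.001], [0.003, 0.002, -1.0]]
wrist_force: [1.7, -3.3, -5.0]
gripper_width: 0.659
```

Request:
play_rows:
  commands:
    - [[0, 0, 0.01, 0, 0, 0, 1], [0, 0, 0.02, 0, 0, 0, 1], [0, 0, 0.035, 0, 0, 0, 1], [0, 0, 0.05, 0, 0, 0, 1], [0, 0, 0.055, 0, 0, 0, 1]]

```text
time_s: 11.2
tcp_pos: [0.5845, -0.1799, 0.1952]
ee_rot: [[-0.99, -0.144, 0.002], [-0.144, 0.99, 0.0], [-0.002, 0.0, -1.0]]
wrist_force: [0.2, 0.4, -3.4]
gripper_width: 0.657
```

Run:
```python
from m import *
s=r.sense();print(s['tcp_pos'],s['wrist_force'],s['moment'],s['gripper_width'],s['time_s'])
c=cap('side'); save(c,'side3.png'); X=cloud(c); m=masks(c)
print('card',end=' ')
t=cap('top'); X=cloud(t); k=(X[...,0]>.4)&(X[...,0]<.6)&(abs(X[...,1])<.08)&(X[...,2]>.01)&(X[...,2]<.1)&(X[...,1]<.03); P=X[k]; print(len(P),P.min(0).round(3),P.max(0).round(3))
cv2.imwrite('pics/side3c.png',cv2.resize(cv2.cvtColor(c['image'][60:280,190:400],cv2.COLOR_RGB2BGR),None,fx=2.5,fy=2.5))
```

```text
[ 0.58445154 -0.17994647  0.19524667] [ 0.17917674  0.39208495 -3.35101846] [-0.02481533 -0.0520886  -0.01174295] 0.6565929272075732 11.2
card Traceback (most recent call last):
  File "<stdin>", line 5, in <module>
    return umr_minimum(a, axis, None, out, keepdims, initial, where)
ValueError: zero-size array to reduction operation minimum which has no identity
```

The jar is lifted, its weight reads 3.4 N, and the grip is steady. Carrying it to the free spot at (0.61,-0.03) while turning the jaws to the rack's yaw.

Request:
play_rows:
  commands:
    - [[0.002, 0.008, 0, 0, 0, -0.02, 1], [0.005, 0.025, 0, 0, 0, -0.05, 1], [0.01, 0.045, 0, 0, 0, -0.09, 1], [0.014, 0.07, 0, 0, 0, -0.13, 1], [0.018, 0.095, 0, 0, 0, -0.17, 1]]

```text
time_s: 11.8
tcp_pos: [0.6012, -0.0845, 0.1918]
ee_rot: [[-1.0, 0.029, -0.003], [0.029, 1.0, 0.001], [0.003, 0.0, -1.0]]
wrist_force: [0.8, -0.2, -3.1]
gripper_width: 0.658
```

Request:
play_rows:
  commands:
    - [[0.004, 0.022, 0, 0, 0, -0.04, 1], [0.006, 0.038, 0, 0, 0, -0.077, 1], [0.008, 0.05, 0, 0, 0, -0.077, 1], [0.008, 0.055, -0.01, 0, 0, -0.077, 1], [0.008, 0.055, -0.03, 0, 0, -0.077, 1]]

```text
time_s: 12.3
tcp_pos: [0.6109, -0.0298, 0.1635]
ee_rot: [[-0.995, 0.101, 0.003], [0.102, 0.995, 0.001], [-0.003, 0.001, -1.0]]
wrist_force: [0.8, -0.2, -3.5]
gripper_width: 0.659
```

Request:
play_rows:
  commands:
    - [[0, 0, -0.02, 0, 0, 0, 1], [0, 0, -0.04, 0, 0, 0, 1], [0, 0, -0.055, 0, 0, 0, 1], [0, 0, -0.064, 0, 0, 0, 1], [0, 0, -0.066, 0, 0, 0, 1]]

```text
time_s: 12.8
tcp_pos: [0.6089, -0.0311, 0.0952]
ee_rot: [[-0.995, 0.103, -0.004], [0.103, 0.995, -0.001], [0.003, -0.001, -1.0]]
wrist_force: [-0.1, -1.1, -3.2]
gripper_width: 0.657
```

Run:
```python
from m import *
s=r.sense();print(s['tcp_pos'],s['wrist_force'],s['moment'],s['gripper_width'],s['time_s'])
c=cap('side'); save(c,'side4.png')
cv2.imwrite('pics/side4c.png',cv2.resize(cv2.cvtColor(c['image'][100:320,180:380],cv2.COLOR_RGB2BGR),None,fx=2.5,fy=2.5))
```

```text
[ 0.60889494 -0.03105562  0.09524912] [-0.09811003 -1.05050173 -3.19974177] [-0.0385207  -0.0128098   0.01511188] 0.656601624256324 12.8
```

View pics/side4c.png

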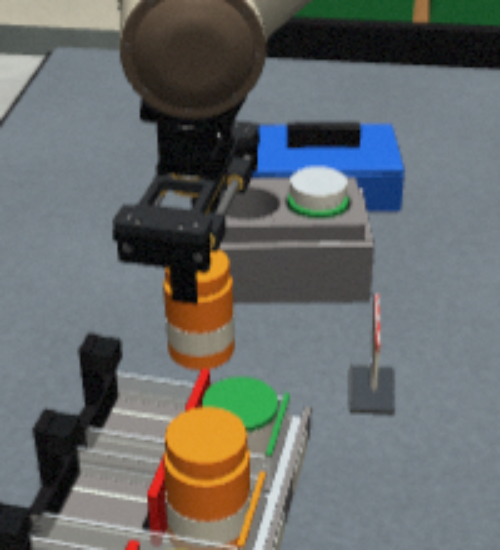

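The jar hangs upright at crop (200,310), just over the counter, with lid, white jar and card undisturbed. Lowering slowly to contact.

Request:
play_rows:
  commands:
    - [[0, 0, -0.003, 0, 0, 0, 1], [0, 0, -0.006, 0, 0, 0, 1], [0, 0, -0.008, 0, 0, 0, 1], [0, 0, -0.01, 0, 0, 0, 1], [0, 0, -0.0105, 0, 0, 0, 1]]

```text
time_s: 13.35
tcp_pos: [0.61, -0.0305, 0.0865]
ee_rot: [[-0.995, 0.103, -0.0], [0.103, 0.995, -0.0], [0.0, -0.0, -1.0]]
wrist_force: [0.2, -0.3, -4.0]
gripper_width: 0.659
```

Request:
play_rows:
  commands:
    - [[0, 0, -0.0005, 0, 0, 0, 1], [0, 0, -0.001, 0, 0, 0, 1], [0, 0, -0.0015, 0, 0, 0, 1], [0, 0, -0.002, 0, 0, 0, 1], [0, 0, -0.002, 0, 0, 0, 1]]

```text
time_s: 13.85
tcp_pos: [0.61, -0.0305, 0.0846]
ee_rot: [[-0.995, 0.103, -0.0], [0.103, 0.995, 0.0], [0.0, 0.0, -1.0]]
wrist_force: [-0.3, 0.3, -3.5]
gripper_width: 0.657
```

Request:
play_rows:
  commands:
    - [[0, 0, -0.001, 0, 0, 0, 1], [0, 0, -0.0015, 0, 0, 0, 1], [0, 0, -0.002, 0, 0, 0, 1], [0, 0, -0.0025, 0, 0, 0, 1], [0, 0, -0.0025, 0, 0, 0, 1]]

```text
time_s: 14.35
tcp_pos: [0.6101, -0.0305, 0.0821]
ee_rot: [[-0.995, 0.103, 0.0], [0.103, 0.995, -0.0], [-0.0, -0.0, -1.0]]
wrist_force: [0.3, 0.5, -2.8]
gripper_width: 0.657
```

Request:
play_rows:
  commands:
    - [[0, 0, -0.0005, 0, 0, 0, 1], [0, 0, -0.001, 0, 0, 0, 1], [0, 0, -0.0015, 0, 0, 0, 1], [0, 0, -0.0015, 0, 0, 0, 1]]

```text
time_s: 14.75
tcp_pos: [0.6108, -0.0306, 0.082]
ee_rot: [[-0.995, 0.102, 0.002], [0.102, 0.995, -0.0], [-0.002, -0.0, -1.0]]
wrist_force: [-2.0, -1.2, 5.4]
gripper_width: 0.659
```

Request:
play_rows:
  commands:
    - [[0, 0, 0.001, 0, 0, 0, 0], [0, 0, 0.001, 0, 0, 0, 0], [0, 0, 0.001, 0, 0, 0, 0], [0, 0, 0.001, 0, 0, 0, 0], [0, 0, 0.001, 0, 0, 0, 0]]

```text
time_s: 15.25
tcp_pos: [0.6101, -0.0304, 0.0814]
ee_rot: [[-0.995, 0.103, -0.0], [0.103, 0.995, 0.0], [0.0, -0.0, -1.0]]
wrist_force: [-0.1, 0.1, -0.1]
gripper_width: 0.976
```

Run:
```python
from m import *
s=r.sense();print(s['tcp_pos'],s['wrist_force'],s['gripper_width'],s['time_s'])
for n in('top','side'):
    c=cap(n); X=cloud(c); m=masks(c)
    k=m['orange']&(X[...,1]<.05)&(X[...,1]>-.1)&(X[...,0]>.5); P=X[k]
    if len(P)>20: print(n,len(P),np.percentile(P[:,2],[5,50,95]).round(3),rect(P),rect(P[P[:,2]>.08]) if (P[:,2]>.08).sum()>5 else '')
    k=m['orange']&(X[...,1]>.13)&(X[...,0]>.5); P=X[k&(abs(X[...,2]-.123)<.006)]; print('  old',len(P),rect(P) if len(P)>10 else '')
```

```text
[ 0.61008083 -0.0304195   0.08140816] [-0.10754652  0.14495212 -0.14989812] 0.9756310621002494 15.25
top 149 [0.065 0.083 0.153] (592.6, -30.3, 57.5, 30.9, 88.7) (592.6, -30.3, 57.5, 30.9, 88.7)
  old 27 (561.9, 216.9, 15.7, 50.5, 88.6)
side 518 [0.007 0.07  0.099] (606.9, -2.7, 103.9, 57.5, 88.9) (594.2, -3.2, 102.1, 38.0, 83.3)
  old 622 (561.9, 197.2, 56.5, 55.7, 54.2)
```

Request:
play_rows:
  commands:
    - [[0, 0, -0.012, 0, 0, 0, 0], [0, 0, -0.026, 0, 0, 0, 0], [0, 0, -0.038, 0, 0, 0, 0], [0, 0, -0.0415, 0, 0, 0, 0], [0, 0, -0.0415, 0, 0, 0, 0]]

```text
time_s: 15.85
tcp_pos: [0.6094, -0.0307, 0.0387]
ee_rot: [[-0.995, 0.103, -0.003], [0.103, 0.995, -0.001], [0.002, -0.001, -1.0]]
wrist_force: [-0.0, 0.0, 0.4]
gripper_width: 0.994
```

Request:
play_rows:
  commands:
    - [[0, 0, 0, 0, 0, 0, 0.2], [0, 0, 0, 0, 0, 0, 1], [0, 0, 0, 0, 0, 0, 1], [0, 0, 0, 0, 0, 0, 1], [0, 0, 0, 0, 0, 0, 1]]

```text
time_s: 16.35
tcp_pos: [0.6102, -0.0308, 0.0407]
ee_rot: [[-0.995, 0.103, 0.0], [0.103, 0.995, -0.0], [-0.0, -0.0, -1.0]]
wrist_force: [-0.3, -1.7, 2.3]
gripper_width: 0.708
```

Request:
play_rows:
  commands:
    - [[0, 0, 0, 0, 0, 0, 1], [0, 0, 0, 0, 0, 0, 1], [0, 0, 0, 0, 0, 0, 1]]

```text
time_s: 16.65
tcp_pos: [0.6102, -0.0308, 0.0406]
ee_rot: [[-0.995, 0.103, 0.0], [0.103, 0.995, -0.0], [-0.0, -0.0, -1.0]]
wrist_force: [-1.2, -1.7, 4.9]
gripper_width: 0.704
```

Firm grip round the body (61 mm). Lifting and carrying it high over to the front of the lane.

Request:
play_rows:
  commands:
    - [[0, 0, 0.01, 0, 0, 0, 1], [0, 0, 0.03, 0, 0, 0, 1], [0, 0, 0.06, 0, 0, 0, 1], [0, 0, 0.09, 0, 0, 0, 1], [0, 0.0, 0.11, 0, 0, 0, 1]]

```text
time_s: 17.15
tcp_pos: [0.6104, -0.0298, 0.1518]
ee_rot: [[-0.995, 0.103, 0.002], [0.103, 0.995, 0.001], [-0.002, 0.001, -1.0]]
wrist_force: [0.5, -0.5, -2.3]
gripper_width: 0.71
```

Request:
play_rows:
  commands:
    - [[-0.006, 0.012, 0, 0, 0, 0, 1], [-0.018, 0.035, 0, 0, 0, 0, 1], [-0.034, 0.067, 0, 0, 0, 0, 1], [-0.05, 0.1, 0, 0, 0, 0, 1], [-0.067, 0.133, 0, 0, 0, 0, 1]]

```text
time_s: 17.65
tcp_pos: [0.5405, 0.1041, 0.148]
ee_rot: [[-0.995, 0.104, -0.004], [0.104, 0.995, -0.0], [0.004, -0.0, -1.0]]
wrist_force: [-0.3, -0.3, -3.2]
gripper_width: 0.707
```

Request:
play_rows:
  commands:
    - [[-0.017, 0.033, 0, 0, 0, 0, 1], [-0.033, 0.062, 0, 0, 0, 0, 1], [-0.044, 0.085, 0, 0, 0, 0, 1], [-0.05, 0.099, 0, 0, 0, 0, 1], [-0.051, 0.101, 0, 0, 0, 0, 1]]

```text
time_s: 18.15
tcp_pos: [0.4905, 0.205, 0.149]
ee_rot: [[-0.995, 0.101, -0.002], [0.101, 0.995, -0.001], [0.002, -0.001, -1.0]]
wrist_force: [0.6, -0.4, -3.6]
gripper_width: 0.705
```

```bash
cat > j.py <<'E'
from m import *
s=r.sense();print(s['tcp_pos'].round(4),s['ee_rot'].round(3).tolist(),s['wrist_force'].round(1),s['gripper_width'],s['time_s'])
ex=np.array([.9948,-.1019]);ey=np.array([.1019,.9948]);O=np.array([.531,.199])
def L(p): q=np.asarray(p)[:2]-O; return (q@ex*1000).round(1),(q@ey*1000).round(1)
print('tcp lane',L(s['tcp_pos']))
E
python3 - <<'E'
from j import *
c=cap('side'); save(c,'side5.png'); X=cloud(c); m=masks(c)
t=cap('top'); save(t,'top5.png')
np.save('side5.npy',c,allow_pickle=True);np.save('top5.npy',t,allow_pickle=True)
cv2.imwrite('pics/side5c.png',cv2.resize(cv2.cvtColor(c['image'][170:400,150:370],cv2.COLOR_RGB2BGR),None,fx=2.5,fy=2.5))
# lane line (lip), lane jar cap
for q in('orange',):
    nl,lab,st,ce=cv2.connectedComponentsWithStats((m[q]&(X[...,1]>.1)&(X[...,2]>.03)).astype(np.uint8))
    for i in range(1,nl):
        if st[i,4]>25:
            P=X[lab==i]; T=P[P[:,2]>np.percentile(P[:,2],95)-.005]; q4=rect(T); print(st[i].tolist(),np.percentile(P[:,2],[5,95]).round(3),q4,'lane',L(np.array(q4[:2])/1000))
E
```

```text
[0.4905 0.205  0.149 ] [[-0.995, 0.101, -0.002], [0.101, 0.995, -0.001], [0.002, -0.001, -1.0]] [ 0.6 -0.4 -3.6] 0.7051157678541443 18.15
tcp lane (np.float64(-40.9), np.float64(1.8))
[290, 232, 21, 8, 118] [0.205 0.208] (486.0, 463.8, 32.6, 576.0, 2.4) lane (np.float64(-71.7), np.float64(258.8))
[319, 261, 4, 14, 29] [0.155 0.176] (461.4, 239.3, 63.0, 2.4, 87.7) lane (np.float64(-73.3), np.float64(33.0))
[246, 262, 34, 46, 1285] [0.074 0.123] (499.7, 456.0, 56.2, 593.1, 13.6) lane (np.float64(-57.3), np.float64(252.5))
[306, 275, 10, 6, 35] [0.153 0.219] (473.8, 293.4, 2.4, 13.0, 84.6) lane (np.float64(-66.5), np.float64(88.1))
[274, 286, 47, 33, 269] [0.054 0.123] (486.3, 480.4, 55.7, 541.1, 0.2) lane (np.float64(-73.1), np.float64(275.4))
```

View pics/side5c.png

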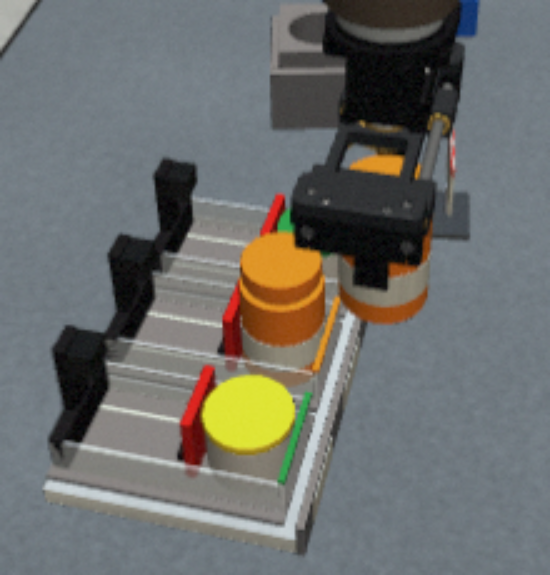

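The side crop shows the new jar held upright at (385,250), in front of the lane and above the lip; the old jar and tubs are unmoved. Next I measure the jar's x offset in the fingers from its silhouette.

Run:
```python
from j import *
c=np.load('side5.npy',allow_pickle=True).item(); im=cv2.cvtColor(c['image'],cv2.COLOR_RGB2HSV).astype(int)
for row in (291,292,293,294):
    print(row,[(u,*c['image'][row,u]) for u in (284,285,286,287,288,318,319,320,321,322,323)])
yj=.205
for row,l,rr in((288,286.4,321.2),(293,286.8,321.0)):
    for u in(l,(l+rr)/2,rr):
        o,d=rays(c,[(u,row)]); p=o+d[0]*((yj-o[1])/d[0,1]); print(row,u,p.round(4),'lane',L(p))
# tangent planes at jar axis height z0: find centre with 31 mm distance
from scipy.optimize import fsolve
def cen(l,rr,row):
    def n(u):
        o,d=rays(c,[(u,row)]); d=d[0]/np.linalg.norm(d[0]); return o,d
    a,b=n(l),n(rr)
    def dist(od,xy): # distance ray to vertical axis at xy
        o,d=od; h=d[:2]/np.linalg.norm(d[:2]); q=xy-o[:2]; return h[0]*q[1]-h[1]*q[0]
    f=lambda xy:[dist(a,xy)-np.sign(dist(a,[.49,.205]-0*xy))*.031,dist(b,xy)-np.sign(dist(b,[.49,.205]-0*xy))*.031]
    return fsolve(f,[.49,.205])
p=cen(286.4,321.2,288); print('axis from silhouette',p.round(4),'lane',L(p))
```

```text
[0.4914 0.2036 0.1493] [[-0.995, 0.102, -0.001], [0.102, 0.995, -0.001], [0.001, -0.001, -1.0]] [ 0.3 -0.7 -3.3] 0.7023470382996148 18.25
tcp lane (np.float64(-39.8), np.float64(0.5))
291 [(284, np.uint8(222), np.uint8(146), np.uint8(36)), (285, np.uint8(185), np.uint8(118), np.uint8(38)), (286, np.uint8(121), np.uint8(116), np.uint8(110)), (287, np.uint8(105), np.uint8(70), np.uint8(49)), (288, np.uint8(103), np.uint8(50), np.uint8(15)), (318, np.uint8(136), np.uint8(66), np.uint8(20)), (319, np.uint8(121), np.uint8(85), np.uint8(60)), (320, np.uint8(113), np.uint8(118), np.uint8(124)), (321, np.uint8(109), np.uint8(118), np.uint8(125)), (322, np.uint8(111), np.uint8(121), np.uint8(126)), (323, np.uint8(113), np.uint8(122), np.uint8(128))]
292 [(284, np.uint8(223), np.uint8(147), np.uint8(37)), (285, np.uint8(141), np.uint8(101), np.uint8(62)), (286, np.uint8(118), np.uint8(115), np.uint8(110)), (287, np.uint8(121), np.uint8(106), np.uint8(95)), (288, np.uint8(110), np.uint8(71), np.uint8(47)), (318, np.uint8(134), np.uint8(71), np.uint8(27)), (319, np.uint8(119), np.uint8(109), np.
[... 1213 characters left out ...]
321, np.uint8(114), np.uint8(122), np.uint8(130)), (322, np.uint8(113), np.uint8(123), np.uint8(127)), (323, np.uint8(114), np.uint8(124), np.uint8(131))]
288 286.4 [0.5178 0.205  0.1013] lane (np.float64(-13.7), np.float64(4.6))
288 303.79999999999995 [0.4873 0.205  0.1052] lane (np.float64(-44.1), np.float64(1.5))
288 321.2 [0.4571 0.205  0.109 ] lane (np.float64(-74.1), np.float64(-1.6))
293 286.8 [0.517  0.205  0.0891] lane (np.float64(-14.5), np.float64(4.5))
293 303.9 [0.4867 0.205  0.093 ] lane (np.float64(-44.7), np.float64(1.5))
293 321.0 [0.4569 0.205  0.0969] lane (np.float64(-74.4), np.float64(-1.6))
axis from silhouette [0.4881 0.1916] lane (np.float64(-41.9), np.float64(-11.7))
```

Silhouette gives the jar axis about 2.5 mm nearer the robot than the TCP. Lowering to 5 mm above the lip, then starting the push.

Request:
play_rows:
  commands:
    - [[0, -0.0007, -0.012, 0, 0, 0, 1], [0, -0.0007, -0.026, 0, 0, 0, 1], [0, -0.0007, -0.04, 0, 0, 0, 1], [0, -0.0007, -0.0465, 0, 0, 0, 1], [0, -0.0007, -0.0465, 0, 0, 0, 1]]

```text
time_s: 18.75
tcp_pos: [0.4915, 0.2014, 0.102]
ee_rot: [[-0.995, 0.105, -0.003], [0.105, 0.995, -0.002], [0.003, -0.002, -1.0]]
wrist_force: [-1.1, -0.2, -2.2]
gripper_width: 0.709
```

Request:
play_rows:
  commands:
    - [[0.002, -0.0002, 0, 0, 0, 0, 1], [0.004, -0.0004, 0, 0, 0, 0, 1], [0.006, -0.0006, 0, 0, 0, 0, 1], [0.008, -0.0008, 0, 0, 0, 0, 1], [0.01, -0.001, 0, 0, 0, 0, 1]]

```text
time_s: 19.25
tcp_pos: [0.5022, 0.2019, 0.1039]
ee_rot: [[-0.995, 0.103, 0.0], [0.103, 0.995, 0.0], [-0.0, 0.0, -1.0]]
wrist_force: [-6.0, 1.9, 0.9]
gripper_width: 0.705
```

```bash
python3 j.py
```

```text
[0.5022 0.2019 0.1039] [[-0.995, 0.103, 0.0], [0.103, 0.995, 0.0], [-0.0, 0.0, -1.0]] [-6.   1.9  0.9] 0.7045743866005356 19.25
tcp lane (np.float64(-28.9), np.float64(-0.1))
```

Request:
play_rows:
  commands:
    - [[0.004, -0.0004, 0, 0, 0, 0, 1], [0.009, -0.0009, 0, 0, 0, 0, 1], [0.014, -0.0014, 0, 0, 0, 0, 1], [0.019, -0.0019, 0, 0, 0, 0, 1], [0.024, -0.0024, 0, 0, 0, 0, 1]]

```text
time_s: 19.75
tcp_pos: [0.5206, 0.1976, 0.1029]
ee_rot: [[-0.995, 0.104, -0.012], [0.104, 0.995, -0.005], [0.011, -0.006, -1.0]]
wrist_force: [-14.1, 2.0, 6.2]
gripper_width: 0.703
```

Run:
```python
from j import *
print(s['moment'].round(3))
c=cap('side')
cv2.imwrite('pics/side6c.png',cv2.resize(cv2.cvtColor(c['image'][170:400,150:370],cv2.COLOR_RGB2BGR),None,fx=2.5,fy=2.5))
```

```text
[0.5206 0.1976 0.1029] [[-0.995, 0.104, -0.012], [0.104, 0.995, -0.005], [0.011, -0.006, -1.0]] [-14.1   2.    6.2] 0.703178390264442 19.75
tcp lane (np.float64(-10.2), np.float64(-2.4))
[ 0.364  4.25  -0.031]
```

View pics/side6c.png

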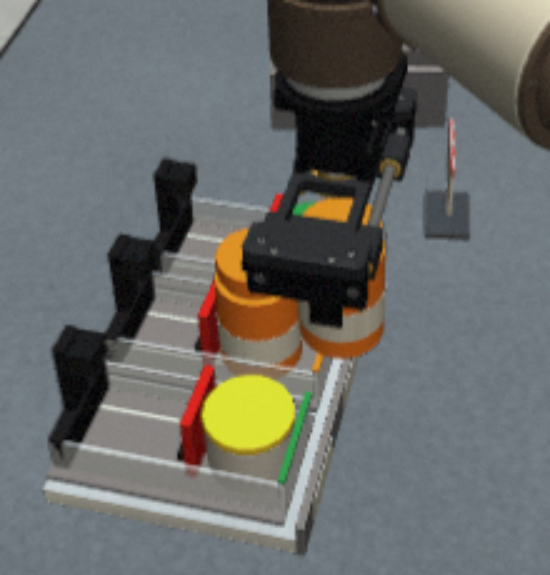

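The crop shows the old jar at (258,300) sliding back upright with the pusher, the new jar at (343,290) clear above the lip, and nothing else disturbed. Continuing the push, with a small lateral correction.

Request:
play_rows:
  commands:
    - [[0.005, 0, 0, 0, 0, 0, 1], [0.01, 0.0002, 0, 0, 0, 0, 1], [0.015, -0.0003, 0, 0, 0, 0, 1], [0.02, -0.0008, 0, 0, 0, 0, 1], [0.022, -0.001, 0, 0, 0, 0, 1]]

```text
time_s: 20.3
tcp_pos: [0.5427, 0.1967, 0.1029]
ee_rot: [[-0.994, 0.104, -0.012], [0.104, 0.995, -0.005], [0.012, -0.006, -1.0]]
wrist_force: [-15.3, 1.8, 5.7]
gripper_width: 0.709
```

```bash
python3 j.py
```

```text
[0.5427 0.1967 0.1029] [[-0.994, 0.104, -0.012], [0.104, 0.995, -0.005], [0.012, -0.006, -1.0]] [-15.3   1.8   5.7] 0.7087690626861702 20.3
tcp lane (np.float64(11.8), np.float64(-1.1))
```

Request:
play_rows:
  commands:
    - [[0.005, 0.0, 0, 0.002, -0.006, 0, 1], [0.01, -0.0003, 0, 0.005, -0.012, 0, 1], [0.015, -0.0006, 0, 0.005, -0.012, 0, 1], [0.019, -0.0009, 0, 0.005, -0.012, 0, 1], [0.021, -0.0011, 0, 0.005, -0.012, 0, 1]]

```text
time_s: 20.8
tcp_pos: [0.5631, 0.1956, 0.1024]
ee_rot: [[-0.995, 0.104, -0.002], [0.104, 0.995, 0.0], [0.002, 0.0, -1.0]]
wrist_force: [-15.6, 2.4, 4.2]
gripper_width: 0.703
```

```bash
python3 j.py
```

```text
[0.5631 0.1956 0.1024] [[-0.995, 0.104, -0.002], [0.104, 0.995, 0.0], [0.002, 0.0, -1.0]] [-15.6   2.4   4.2] 0.7030752755475956 20.8
tcp lane (np.float64(32.2), np.float64(-0.1))
```

Request:
play_rows:
  commands:
    - [[0.002, -0.0002, 0, 0, 0, 0, 1], [0.003, -0.0003, 0, 0, 0, 0, 1], [0.004, -0.0004, 0, 0, 0, 0, 1], [0.005, -0.0005, 0, 0, 0, 0, 1], [0.005, -0.0005, 0, 0, 0, 0, 1]]

```text
time_s: 21.3
tcp_pos: [0.5679, 0.1952, 0.1024]
ee_rot: [[-0.995, 0.104, -0.002], [0.104, 0.995, 0.0], [0.002, 0.0, -1.0]]
wrist_force: [-14.5, 0.5, 3.5]
gripper_width: 0.709
```

Run:
```python
from j import *
c=cap('side');t=cap('top')
np.save('side7.npy',c,allow_pickle=True);np.save('top7.npy',t,allow_pickle=True)
cv2.imwrite('pics/side7c.png',cv2.resize(cv2.cvtColor(c['image'][210:350,180:320],cv2.COLOR_RGB2BGR),None,fx=4,fy=4,interpolation=cv2.INTER_CUBIC))
```

```text
[0.5679 0.1952 0.1024] [[-0.995, 0.104, -0.002], [0.104, 0.995, 0.0], [0.002, 0.0, -1.0]] [-14.5   0.5   3.5] 0.7086538263360205 21.3
tcp lane (np.float64(37.1), np.float64(-0.0))
```

View pics/side7c.png

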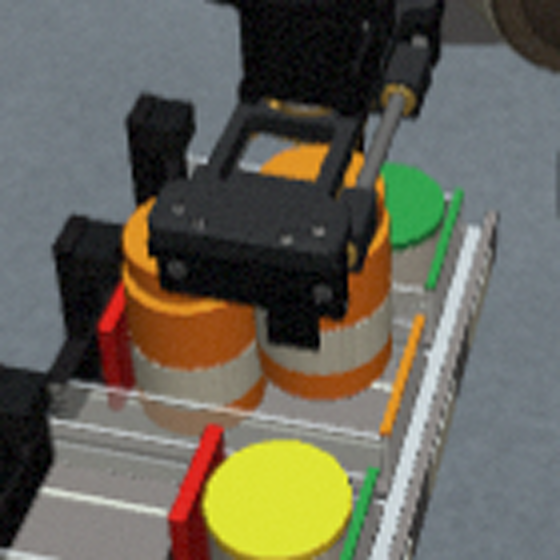

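The crop shows both jars upright and touching, the new one at (325,330) above the lane floor, behind the orange lip line (405,370). Advancing a little further to feel for the bumper.

Request:
play_rows:
  commands:
    - [[0.001, -0.0001, 0, 0, 0, 0, 1], [0.002, -0.0002, 0, 0, 0, 0, 1], [0.003, -0.0003, 0, 0, 0, 0, 1], [0.003, -0.0003, 0, 0, 0, 0, 1]]

```text
time_s: 21.8
tcp_pos: [0.5708, 0.1949, 0.1025]
ee_rot: [[-0.995, 0.104, -0.002], [0.104, 0.995, 0.0], [0.002, 0.0, -1.0]]
wrist_force: [-12.8, 1.4, 4.0]
gripper_width: 0.708
```

```bash
python3 j.py
```

```text
[0.5708 0.1949 0.1025] [[-0.995, 0.104, -0.002], [0.104, 0.995, 0.0], [0.002, 0.0, -1.0]] [-12.8   1.4   4. ] 0.7075365359721244 21.8
tcp lane (np.float64(40.1), np.float64(-0.0))
```

Request:
play_rows:
  commands:
    - [[0.001, -0.0001, 0, 0, 0, 0, 1], [0.002, -0.0002, 0, 0, 0, 0, 1], [0.002, -0.0002, 0, 0, 0, 0, 1]]

```text
time_s: 22.1
tcp_pos: [0.5712, 0.1946, 0.1024]
ee_rot: [[-0.995, 0.104, -0.005], [0.104, 0.995, -0.0], [0.005, -0.001, -1.0]]
wrist_force: [-17.8, 2.2, 7.8]
gripper_width: 0.706
```

```bash
python3 j.py
```

```text
[0.5712 0.1946 0.1024] [[-0.995, 0.104, -0.005], [0.104, 0.995, -0.0], [0.005, -0.001, -1.0]] [-17.8   2.2   7.8] 0.706116277125975 22.1
tcp lane (np.float64(40.5), np.float64(-0.2))
```

Bumper felt at TCP lane x ≈ 40.5 (expected 40.3). Backing off 3.5 mm to centre the jar in the play, then lowering it in two stages.

Request:
play_rows:
  commands:
    - [[-0.002, 0.0002, 0, 0, 0, 0, 1], [-0.004, 0.0004, 0, 0, 0, 0, 1], [-0.0052, 0.0007, 0, 0, 0, 0, 1], [-0.0052, 0.0007, 0, 0, 0, 0, 1]]

```text
time_s: 22.5
tcp_pos: [0.5694, 0.1957, 0.1022]
ee_rot: [[-0.995, 0.104, 0.002], [0.104, 0.995, 0.001], [-0.002, 0.002, -1.0]]
wrist_force: [-8.3, 0.2, 0.2]
gripper_width: 0.706
```

```bash
python3 j.py
```

```text
[0.5694 0.1957 0.1022] [[-0.995, 0.104, 0.002], [0.104, 0.995, 0.001], [-0.002, 0.002, -1.0]] [-8.3  0.2  0.2] 0.7058642927706009 22.5
tcp lane (np.float64(38.6), np.float64(0.7))
```

Request:
play_rows:
  commands:
    - [[-0.0018, -0.0003, 0, 0, 0, 0, 1], [-0.0018, -0.0003, -0.002, 0, 0, 0, 1], [-0.0018, -0.0003, -0.005, 0, 0, 0, 1], [-0.0018, -0.0003, -0.008, 0, 0, 0, 1], [-0.0018, -0.0003, -0.011, 0, 0, 0, 1]]

```text
time_s: 23.0
tcp_pos: [0.5678, 0.1956, 0.092]
ee_rot: [[-0.995, 0.104, 0.003], [0.104, 0.995, 0.002], [-0.003, 0.002, -1.0]]
wrist_force: [-10.4, 0.8, 3.7]
gripper_width: 0.703
```

```bash
python3 j.py
```

```text
[0.5678 0.1956 0.092 ] [[-0.995, 0.104, 0.003], [0.104, 0.995, 0.002], [-0.003, 0.002, -1.0]] [-10.4   0.8   3.7] 0.7026818841381702 23.0
tcp lane (np.float64(36.9), np.float64(0.3))
```

Request:
play_rows:
  commands:
    - [[0, 0, -0.004, 0, 0, 0, 1], [0, 0, -0.009, 0, 0, 0, 1], [0, 0, -0.014, 0, 0, 0, 1], [0, 0, -0.018, 0, 0, 0, 1], [0, 0, -0.02, 0, 0, 0, 1]]

```text
time_s: 23.5
tcp_pos: [0.5677, 0.1954, 0.0716]
ee_rot: [[-0.995, 0.104, 0.002], [0.104, 0.995, 0.001], [-0.002, 0.002, -1.0]]
wrist_force: [-9.3, 1.4, 3.7]
gripper_width: 0.706
```

```bash
python3 j.py
```

```text
[0.5677 0.1954 0.0716] [[-0.995, 0.104, 0.002], [0.104, 0.995, 0.001], [-0.002, 0.002, -1.0]] [-9.3  1.4  3.7] 0.7059306092512728 23.5
tcp lane (np.float64(36.9), np.float64(0.2))
```

Request:
play_rows:
  commands:
    - [[0, 0, -0.002, 0, 0, 0, 1], [0, 0, -0.0035, 0, 0, 0, 1], [0, 0, -0.0045, 0, 0, 0, 1], [0, 0, -0.005, 0, 0, 0, 1], [0, 0, -0.0055, 0, 0, 0, 1]]

```text
time_s: 24.0
tcp_pos: [0.5677, 0.1954, 0.0664]
ee_rot: [[-0.995, 0.104, 0.003], [0.104, 0.995, 0.001], [-0.002, 0.002, -1.0]]
wrist_force: [-11.2, 1.0, 2.6]
gripper_width: 0.704
```

Request:
play_rows:
  commands:
    - [[0, 0, -0.0005, 0, 0, 0, 1], [0, 0, -0.001, 0, 0, 0, 1], [0, 0, -0.0015, 0, 0, 0, 1], [0, 0, -0.0015, 0, 0, 0, 1]]

```text
time_s: 24.4
tcp_pos: [0.5677, 0.1955, 0.0649]
ee_rot: [[-0.995, 0.104, 0.003], [0.104, 0.995, 0.001], [-0.002, 0.002, -1.0]]
wrist_force: [-9.5, 0.8, 1.8]
gripper_width: 0.706
```

```bash
python3 j.py
```

```text
[0.5677 0.1955 0.0649] [[-0.995, 0.104, 0.003], [0.104, 0.995, 0.001], [-0.002, 0.002, -1.0]] [-9.5  0.8  1.8] 0.7060740684535126 24.4
tcp lane (np.float64(36.9), np.float64(0.2))
```

Request:
play_rows:
  commands:
    - [[0, 0, -0.0005, 0, 0, 0, 1], [0, 0, -0.001, 0, 0, 0, 1], [0, 0, -0.0012, 0, 0, 0, 1], [0, 0, -0.0012, 0, 0, 0, 1]]

```text
time_s: 24.8
tcp_pos: [0.5677, 0.1954, 0.0647]
ee_rot: [[-0.995, 0.104, 0.003], [0.104, 0.995, 0.001], [-0.003, 0.002, -1.0]]
wrist_force: [-11.3, 1.1, 7.0]
gripper_width: 0.706
```

Floor contact at TCP z 0.0647 (expected 0.0646). Sliding gently forward to the lip.

Request:
play_rows:
  commands:
    - [[-0.0005, 0, 0.0006, 0, 0, 0, 1], [-0.0012, 0.0001, 0.0006, 0, 0, 0, 1], [-0.0019, 0.0002, 0.0006, 0, 0, 0, 1], [-0.0026, 0.0003, 0.0006, 0, 0, 0, 1], [-0.0028, 0.0003, 0.0006, 0, 0, 0, 1]]

```text
time_s: 25.3
tcp_pos: [0.5667, 0.1959, 0.0647]
ee_rot: [[-0.995, 0.103, 0.006], [0.103, 0.995, 0.002], [-0.006, 0.003, -1.0]]
wrist_force: [-5.6, 0.0, 1.0]
gripper_width: 0.705
```

Run:
```python
from j import *
c=cap('side')
cv2.imwrite('pics/side8c.png',cv2.resize(cv2.cvtColor(c['image'][210:350,180:320],cv2.COLOR_RGB2BGR),None,fx=4,fy=4,interpolation=cv2.INTER_CUBIC))
```

```text
[0.5667 0.1959 0.0647] [[-0.995, 0.103, 0.006], [0.103, 0.995, 0.002], [-0.006, 0.003, -1.0]] [-5.6  0.   1. ] 0.7054502578604914 25.3
tcp lane (np.float64(35.8), np.float64(0.5))
```

View pics/side8c.png

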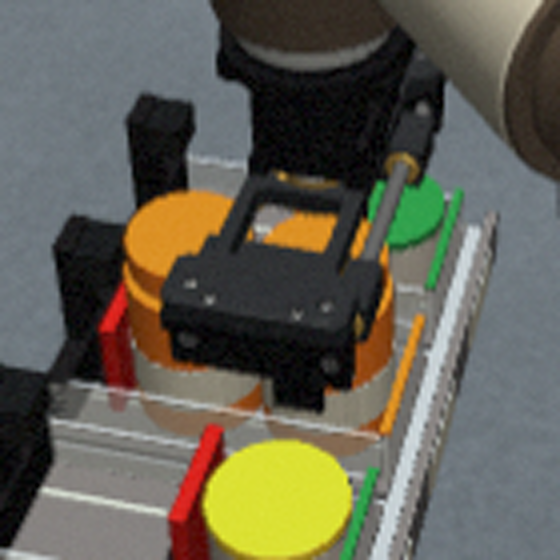

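Both jars are upright on the lane floor, new one behind the lip (405,370) with a small gap left. Continuing to slide forward.

Request:
play_rows:
  commands:
    - [[-0.0006, 0.0, 0.0003, 0, 0, 0, 1], [-0.0012, 0.0001, 0.0003, -0.002, 0.004, 0, 1], [-0.0018, 0.0001, 0.0003, -0.002, 0.004, 0, 1], [-0.0022, 0.0001, 0.0003, -0.002, 0.004, 0, 1], [-0.0022, 0.0001, 0.0003, -0.002, 0.004, 0, 1]]

```text
time_s: 25.85
tcp_pos: [0.5643, 0.1962, 0.0647]
ee_rot: [[-0.995, 0.104, 0.002], [0.104, 0.995, 0.001], [-0.002, 0.001, -1.0]]
wrist_force: [-6.2, 1.5, 0.3]
gripper_width: 0.71
```

```bash
python3 j.py
```

```text
[0.5643 0.1962 0.0647] [[-0.995, 0.104, 0.002], [0.104, 0.995, 0.001], [-0.002, 0.001, -1.0]] [-6.2  1.5  0.3] 0.7097674783949872 25.85
tcp lane (np.float64(33.4), np.float64(0.6))
```

Jar within a fraction of a mm of the lip. Releasing with a small opening (74 mm), so the fingers clear the neighbouring tubs.

Request:
play_rows:
  commands:
    - [[0, 0, 0, 0, 0, 0, 0.25], [0, 0, 0, 0, 0, 0, 0.2], [0, 0, 0, 0, 0, 0, 0.16], [0, 0, 0, 0, 0, 0, 0.16], [0, 0, 0, 0, 0, 0, 0.16]]

```text
time_s: 26.35
tcp_pos: [0.5675, 0.1973, 0.0656]
ee_rot: [[-0.995, 0.103, 0.009], [0.103, 0.995, 0.003], [-0.008, 0.004, -1.0]]
wrist_force: [1.5, -0.0, 0.5]
gripper_width: 0.836
```

```bash
python3 j.py
```

```text
[0.5675 0.1973 0.0656] [[-0.995, 0.103, 0.009], [0.103, 0.995, 0.003], [-0.008, 0.004, -1.0]] [ 1.5 -0.   0.5] 0.8355725651258663 26.35
tcp lane (np.float64(36.5), np.float64(2.0))
```

Request:
play_rows:
  commands:
    - [[0, -0.001, 0.008, 0, 0, 0, 0.16], [0, -0.001, 0.02, 0, 0, 0, 0.16], [0, -0.001, 0.04, 0, 0, 0, 0.16], [0, -0.001, 0.07, 0, 0, 0, 0.16], [0, -0.001, 0.1, 0, 0, 0, 0.16]]

```text
time_s: 26.85
tcp_pos: [0.5672, 0.196, 0.1674]
ee_rot: [[-0.995, 0.103, 0.009], [0.103, 0.995, 0.003], [-0.008, 0.004, -1.0]]
wrist_force: [1.1, -0.2, 0.3]
gripper_width: 0.841
```

Request:
play_rows:
  commands:
    - [[0, 0, 0.03, 0, 0, 0, 0.16], [-0.01, -0.03, 0.05, 0, 0, 0, 0.16], [-0.03, -0.07, 0.06, 0, 0, 0, 0.16], [-0.05, -0.115, 0.06, 0, 0, 0, 0.16], [-0.07, -0.16, 0.06, 0, 0, 0, 0.16]]

```text
time_s: 27.35
tcp_pos: [0.4965, 0.0349, 0.2272]
ee_rot: [[-0.995, 0.102, 0.011], [0.102, 0.995, 0.004], [-0.011, 0.005, -1.0]]
wrist_force: [0.2, 0.3, -0.7]
gripper_width: 0.838
```

Request:
play_rows:
  commands:
    - [[-0.015, -0.045, 0, 0, 0, 0, 0.16], [-0.03, -0.09, 0, 0, 0, 0, 0.16], [-0.04, -0.12, 0, 0, 0, 0, 0.16], [-0.04, -0.12, 0, 0, 0, 0, 0.16], [-0.04, -0.12, 0, 0, 0, 0, 0.16]]

```text
time_s: 27.85
tcp_pos: [0.4572, -0.0844, 0.2265]
ee_rot: [[-0.994, 0.105, 0.01], [0.105, 0.995, 0.003], [-0.01, 0.004, -1.0]]
wrist_force: [0.5, 0.9, 0.3]
gripper_width: 0.843
```

Run:
```python
from j import *
c=cap('side');X=cloud(c);m=masks(c);t=cap('top')
k=m['orange']&(X[...,1]>.13)&(X[...,1]<.27)&(X[...,2]>.118)&(X[...,2]<.13); P=X[k]
u=np.array([L(p) for p in P]); print('caps z',np.percentile(P[:,2],[5,50,95]).round(4),'lane x range',np.percentile(u[:,0],[1,99]),'y',np.percentile(u[:,1],[1,99]))
for lo,hi in((0,58),(68,125)):
    w=P[(u[:,0]>lo)&(u[:,0]<hi)]; A=np.c_[w[:,:2],np.ones(len(w))]; f=np.linalg.lstsq(A,w[:,2],rcond=None)[0]; q=rect(w); print(len(w),q,L(np.array(q[:2])/1000),'slope',f[:2].round(3))
tc=cv2.resize(t['image'][140:300,100:420],None,fx=1.8,fy=1.8); sc=cv2.resize(c['image'][140:400,150:400],None,fx=1.2,fy=1.2)
W=max(tc.shape[1],sc.shape[1]); o=[np.pad(a,((0,0),(0,W-a.shape[1]),(0,0))) for a in(tc,sc)]
cv2.imwrite('pics/fin.png',cv2.cvtColor(np.vstack(o),cv2.COLOR_RGB2BGR))
```

```text
[ 0.4572 -0.0844  0.2265] [[-0.994, 0.105, 0.01], [0.105, 0.995, 0.003], [-0.01, 0.004, -1.0]] [0.5 0.9 0.3] 0.8430655212213818 27.85
tcp lane (np.float64(-44.5), np.float64(-289.5))
caps z [0.1199 0.1223 0.1239] lane x range [  5.3 118.4] y [-25.5  29. ]
610 (562.2, 197.5, 56.4, 56.6, 41.8) (np.float64(31.2), np.float64(1.7)) slope [ 0.007 -0.014]
563 (624.5, 191.3, 53.7, 56.0, 10.7) (np.float64(93.8), np.float64(1.9)) slope [ 0.    -0.014]
```

View pics/fin.png

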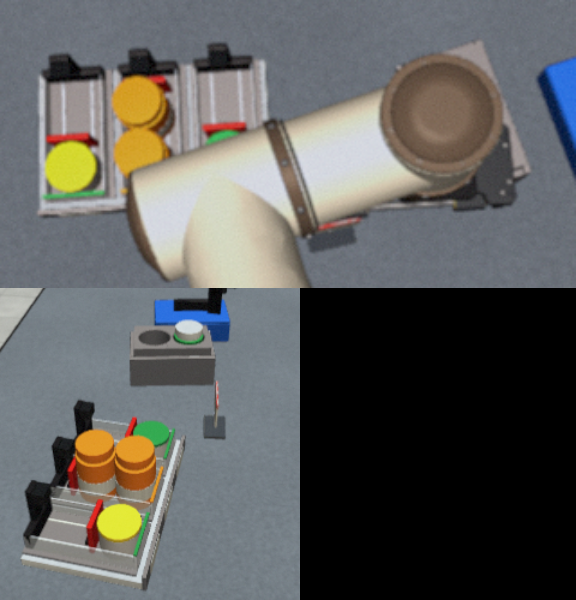

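Final picture: both orange jars stand upright in the lane, the new one against the lip (lane x 31 mm) and the old one behind it (94 mm). The tubs, card, white jar and lid are in order, and the robot is clear.

```bash
python3 -c "
from station import r
print(r.finish_job())"
```

```text
the job is handed in; nothing more can be done
None
```

The orange-fruit lane is refilled and the job is handed in at about 28 s of the 67 s allowed.

**What I did:**
- I set the lid right way up on the counter beside the box.
- I lifted the orange jar out by its cap, stood it on the counter and gripped it again round the body.
- I pushed the old jar back over the lip until it met the bumper, at about 18 N, then backed off. I lowered the new jar to the lane floor, eased it forward to the lip and released it.

**Last checks:**
- **Jars:** both cap tops are at about 0.122 m and level to about 1°. The new jar's centre is 31 mm behind the lip, so it stands against it. The old jar is at 94 mm, where 93 is ideal.
- **Lid:** its top plate was measured at about 57 mm after I set it down, against the expected 58.
- **Everything else:** the white-capped jar, the tubs and the price card look undisturbed in the pictures. I did not measure them again.

**What went wrong or disagreed:**
- The first try at the lid handle lifted before the fingers had closed. They missed without touching the lid, and the second try held.
- Different features put the lane's centre line up to 2 mm apart sideways. The jar went down between the side walls with no noticeable side force.

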